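Park the vacuum pump just past its compression stroke and lock it

TASK

Park this bench vacuum pump for transport: turn its flywheel by hand by the red pegs, the way the arrow points (counter-clockwise from above), until you feel the resistance of the compression stroke peak and give way, and stop just past it, where the wheel rests by itself. Then swing the yellow lock arm fully home and take your hand away; leave the glassware and boxes around the pump where they are.

Things in the scene. Friction and masses are not known exactly. Their poses are not given: they have to be found in the camera images.
- pump: small bench vacuum pump, fixed: blue deck plate (x -125 to 145, y -200 to 110, 14 mm thick), round aluminium crankcase (radius 92, up to 78 mm), grey motor behind. Origin on the upright flywheel axis at table height; z up; its -x is the open near side, towards the robot; -y is its right side, with the yellow lock arm
- guard_edge (a point): middle of the yellow front edge of the clear guard over the wheel's far half (pump x 22 to 114, y +-107, heights 150 to 155 mm). Pegs pass under it, fingers on a peg do not: a peg can be led only through the near side, up to about 75 degrees either side of the pump's -x as seen from the axis; then let go and take another peg
- flywheel: dark steel disc, radius 90 mm, turning about the pump's upright axis. Origin on the axis, at the disc's underside, 85 mm up; disc top at 100 mm. Four red upright pegs, 18 mm in diameter, 101 to 141 mm above the table, stand 65 mm from the axis along its own +x, +y, -x, -y; each sleeve spins freely on its pin, so the hand need not turn with the wheel
- park_arrow (a point): yellow arrow on the deck: the wheel goes counter-clockwise from above (at the near side pegs go towards pump -y). A backstop stops it from being turned round the other way. The wheel is clamped on the crankshaft at an unknown angle, so the pegs do not show where compression comes: 2.7 to 4.1 rad on from the start to its crest. Till then light drag, about 2 N at a peg
- hub (a point): top of the low hub, on the axis, 110 mm up. Feel: through 0.6 rad before the crest a peg resists more and more (peak 10 to 20 N), then less; at the crest nothing; then the wheel pulls on by itself into a hollow 0.2 rad past the crest and rests there: the park position. 0.2 rad further a second crest; beyond it the wheel runs away and needs a full turn more. Let go before the crest, it springs back
- lock (a joint): angle of the yellow lock arm (rad): near 0 swung out, 0.5 fully home (clockwise from above). Friction holds it wherever left (about 2 N at the knob). Its nose enters a notch inside the crankcase and goes home only with the wheel within about 0.15 rad of the park position; otherwise it stops hard at about 0.25
- lock_pivot (a point): top of the lock arm's upright pivot, at pump x 55, y -105 mm, 54 mm up, fixed
- lock_knob (a point): centre (half-way up) of the upright yellow knob on the lock arm, 20 mm in diameter, 50 to 95 mm above the table, 110 mm from the pivot. In the pump's frame it goes from x -29, y -176 mm (arm at 0) in an arc to x -53, y -127 mm (arm at 0.5). Push it or pinch it from above
- reagent: clear glass bottle, 68 mm across, 150 mm tall, blue cap; a bystander, to be left alone. Origin: centre of its underside
- amber: small amber jar, 52 mm across, 100 mm tall, standing close to the pump's left side; a bystander, to be left alone. Origin: centre of its underside
- beaker: open glass beaker, 76 mm across, 95 mm tall; a bystander, to be left alone. Origin: centre of its underside
- tipbox: blue pipette-tip box, 120 x 85 x 58 mm, standing to the right of the pump; a bystander, to be left alone. Origin: centre of its underside
- cuvettes: small orange divided tray, 90 x 60 x 35 mm; a bystander, to be left alone. Origin: centre of its underside

How it is judged:
By the outcome, as a careful person would: the job done as asked, in the order asked, and still so for the second after the job is handed in, with the robot touching nothing.
It also fails if it takes over 72 s, if anything falls off the work surface, if the arm or the gripper's body presses on something with over 40 N, if the wrist force passes 120 N, or if a joint passes its speed limit or range.

ROBOT

A 6-joint arm with a two-finger parallel gripper is mounted at the origin on the work surface. World frame = base frame: x ahead of the robot, y to its left, z up, the work surface at z = 0. Lengths are in m, angles in rad, forces in N, time in s.
With the tool pointing down it reaches from about 0.3 to 0.875 m from the base axis. Payload 6.4 kg.
Tool frame: the origin (TCP) lies at the centre of the arm's flange, where the gripper is bolted on; the fingertips stand 173 mm ahead of it and the grasp point (between the pads) lies 155 mm ahead of it; z points along the fingers, x is the direction in which the jaws open and shut, and the axes are right-handed (so a half turn about z gives the same grasp; the last joint's range is limited). The gripper opens to 85 mm and grips with 20 to 120 N. Pads are 22 mm wide; open, the fingers measure 114 mm over their backs; the gripper's body (76 mm by 85 mm) begins 54 mm behind the grasp point. The pads swing forward as they close: fully open they stand 13 mm farther back than shut.
Start: joints at [0.899, 0.181, 1.607, -0, 1.354, -0.206], TCP at [0.258, 0.514, 0.405] pointing down, gripper open.
Joint ranges: [-2.99, 2.99], [-0.89, 2.07], [0.3, 2.58], [-1.14, 4.28], [0, 2.63], [-3.12, 3.12]. Speed limits (rad/s): [2.57, 2.57, 3.01, 3.14, 3.14, 3.14].

INTERFACE

Orientations are given as a unit quaternion [w, x, y, z].
In Python, from bench import ctrl gives the robot as it stands. The module is installed in compiled form; this text tells all that it offers.
- The arm moves only by the tool move_arm, never from a script. Its argument "moves" is a list of rows, each an object of numbers: "gripper": the opening in per cent of the stroke, from 0 (shut) to 100 (fully open); "x", "y", "z": the shift along the tool's x, y, z in cm; "roll": the turn about the tool's z in degrees. In form: [{"gripper": .., "x": .., "y": .., "z": .., "roll": ..}, ...]. A call has 1 to 5 rows; each row shifts and turns the commanded pose from where the row before left it, along the tool's axes as they then stand; what a row does not reach is not made up. A row lasts 1/8 s, in which the tool goes at most 62.5 mm and 10.7 degrees, less where a joint would pass 70% of its speed; a pose out of reach is approached as far as the arm can. A call is refused whole if a number of a shift passes 6.25 or a number of a turn 10.7, either way. A call with a gripper value outside its range is refused whole. The fingers move at their own pace and stop on an object; the grip force is fixed at half the most. Time passes only in rows, so rows that do not move let the fingers close. It gives the time, the measured TCP pose, the force and the opening at its end, in the units of the state.
- ctrl.get_obs(): the state, without advancing time (a new reading comes with each control period).
- ctrl.camera(name): name is "scene" or "top"; returns a dict with "img" (384x512x3 uint8, red, green, blue), "fx", "fy", "cx", "cy" (pixels), "world_from_camera" (4x4, takes a point from camera to world coordinates). Camera axes: x right, y up, looking along -z (the intrinsics and any distortion apply to the point x, -y, -z); pixel columns grow to the right and rows downward; lengths in m; the calibration is good to about 2 mm. A picture is of the moment at which its call begins. There is no depth.
- ctrl.hand_in(): hands the job in, once; it reports no verdict.
The state is a dict: "time_s": time; "q": joint angles; "dq": joint speeds; "joint_efforts": joint torques, N m; "eef_pos": TCP position; "eef_rot": TCP orientation; "wrist_force": force on the tool from outside, world axes, zero at the start; "torque": the same for the moment, N m; "opening": opening from 0.0 (shut) to 1.0 (fully open).
Only numpy, scipy, OpenCV 4.12 (cv2) and the standard library are available. Lean on these libraries where they do the work, as an engineer would, in place of code of your own. Each camera call takes 0.05 s, during which the arm holds its last target. There are 200 camera calls.

## Working session

There is one attempt and no reset: what is moved stays moved. The work goes in short steps, Python scripts to look and compute and a tool call to move; the robot and the scene stay as the last step left them, time stands still between calls to the robot, and variables do not carry over. Pictures are saved under pics/ and viewed, about 8 in all and at most 12, crops included, and the job is handed in when it is done.

Besides the shell and the picture viewer there is one more tool, called after "Request:" as name([rows], argument=value, ...), one row to a line, values as JSON. move_arm: Moves the arm, as the interface text tells. Its arguments: {"type":"object","properties":{"moves":{"type":"array","items":{"type":"object","properties":{"gripper":{"type":"number"},"x":{"type":"number"},"y":{"type":"number"},"z":{"type":"number"},"roll":{"type":"number"}}}}},"required":["moves"]}

```bash
mkdir -p pics; python3 - <<'E'
from bench import ctrl
import cv2,numpy as np
o=ctrl.get_obs()
print({k:np.round(v,3) for k,v in o.items()})
for n in("scene","top"):
    c=ctrl.camera(n);cv2.imwrite(f"pics/{n}0.png",cv2.cvtColor(c["img"],cv2.COLOR_RGB2BGR))
    print({k:v for k,v in c.items() if k not in("img","world_from_camera")},np.round(c["world_from_camera"],3).tolist())
a=cv2.imread("pics/scene0.png");b=cv2.imread("pics/top0.png")
E
```

```text
{'time_s': np.float64(0.0), 'q': array([ 0.899,  0.182,  1.608,  0.   ,  1.354, -0.206]), 'dq': array([-0.001,  0.   , -0.002, -0.   ,  0.002,  0.001]), 'joint_efforts': array([-1.0000e-03, -4.4487e+01, -3.5133e+01, -0.0000e+00,  9.0000e-03,
        0.0000e+00]), 'eef_pos': array([0.258, 0.514, 0.404]), 'eef_rot': array([ 0.   ,  0.851,  0.525, -0.001]), 'wrist_force': array([-0.268,  1.009, -0.059]), 'torque': array([-0.049, -0.06 , -0.047]), 'opening': np.float64(0.997)}
{'fx': 386.3300200207832, 'fy': 386.3300200207832, 'cx': 255.5785515554763, 'cy': 194.83270692660062} [[0.641, -0.601, 0.476, 1.026], [0.767, 0.496, -0.407, -0.402], [0.008, 0.626, 0.78, 0.969], [0.0, 0.0, 0.0, 1.0]]
{'fx': 447.3286800460706, 'fy': 447.3286800460706, 'cx': 254.30127669626077, 'cy': 189.21804685594043} [[0.019, 0.988, -0.153, 0.294], [-1.0, 0.021, 0.012, 0.05], [0.015, 0.153, 0.988, 1.371], [0.0, 0.0, 0.0, 1.0]]
```

View pics/top0.png

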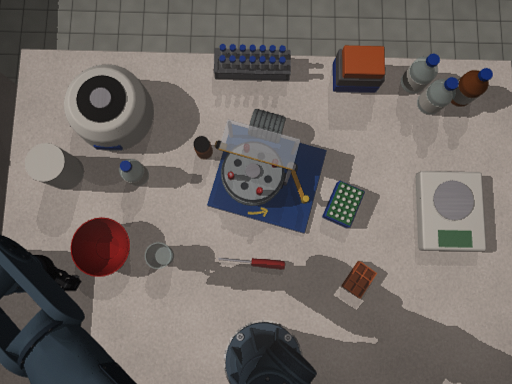

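View pics/scene0.png

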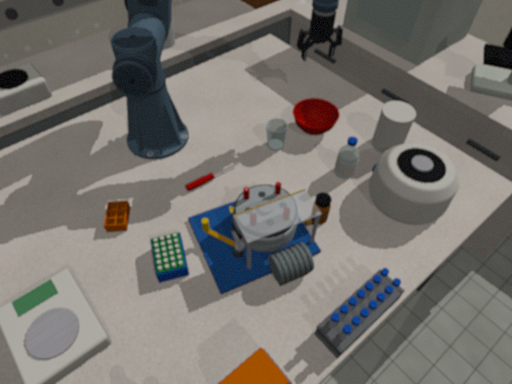

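Top: the pump is around pixel (255,175), with pegs near (231,175), (260,190) and (236,150). The lock knob is around (305,198), the amber jar at (203,147) and the tip box at (345,203). I'll enlarge it.

```bash
cat > h.py <<'E'
import numpy as np,cv2
from bench import ctrl
def ray(c,u,v,z):
    T=c["world_from_camera"];d=T[:3,:3]@np.array([(u-c["cx"])/c["fx"],-(v-c["cy"])/c["fy"],-1]);o=T[:3,3]
    return o+d*(z-o[2])/d[2]
def proj(c,p):
    T=c["world_from_camera"];q=T[:3,:3].T@(np.asarray(p)-T[:3,3])
    return np.array([c["cx"]+c["fx"]*q[0]/-q[2],c["cy"]-c["fy"]*q[1]/-q[2]])
def crop(c,name,u0,v0,w,h,s):
    i=cv2.cvtColor(c["img"],cv2.COLOR_RGB2BGR)[v0:v0+h,u0:u0+w]
    cv2.imwrite(name,cv2.resize(i,None,fx=s,fy=s,interpolation=cv2.INTER_CUBIC))
E
python3 - <<'E'
from h import *
crop(ctrl.camera("top"),"pics/c1.png",190,100,150,140,5) if 0 else crop(ctrl.camera("top"),"pics/c1.png",190,110,150,120,5)
E
```

```text
(no output)
```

View pics/c1.png

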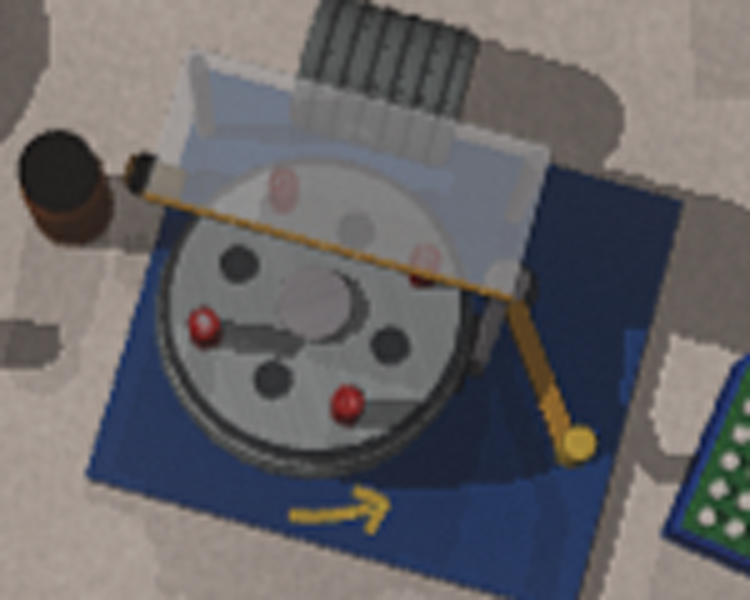

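Crop, with peg tops at (206,323), (348,400), (283,180) and (426,258); hub at (316,303); knob top at (578,442). The guard edge runs from (140,192) to (518,300), and the deck's front-left corner is at (88,475).

```bash
python3 - <<'E'
from h import *
c=ctrl.camera("top")
R=lambda u,v,z:ray(c,190+(u+.5)/5-.5,110+(v+.5)/5-.5,z)
P=np.array([R(*p,.141) for p in[(206,320),(348,397),(426,256),(283,178)]])
print(P.round(4)); C=P.mean(0);print("C",C,np.linalg.norm(P-C,axis=1))
print("hub",R(316,303,.11))
a,b=R(140,192,.155),R(518,300,.155);d=a-b;yaw=np.arctan2(-d[0],d[1]);print("guard",a,b,np.linalg.norm(d),yaw)
K=R(578,440,.095);print("knob",K)
dk=R(88,475,.014);print('deck corner',dk)
s=ctrl.camera("scene")
for y in(yaw,):
  M=np.array([[np.cos(y),-np.sin(y)],[np.sin(y),np.cos(y)]])
  for cc in (C,):
    print("knob pump",M.T@(K-cc)[:2],"deck",M.T@(dk-cc)[:2],"guard",M.T@((a+b)/2-cc)[:2])
    print("peg angles",[np.arctan2(*(M.T@(p-cc)[:2])[::-1]) for p in P])
print("amber",R(60,165,.1),"tip near corner",R(675,535,.058), R(745,370,.058))
i=ctrl.camera("scene"); 
for p in [C*[1,1,0]+[0,0,.11],*P,K]: print(proj(i,p))
crop(i,"pics/s1.png",180,160,160,130,5)
E
```

```text
[[ 0.5279  0.1016  0.141 ]
 [ 0.4861  0.0214  0.141 ]
 [ 0.5672 -0.0211  0.141 ]
 [ 0.6105  0.0603  0.141 ]]
C [0.54792614 0.04056431 0.141     ] [0.064204   0.06475734 0.06458052 0.06559161]
hub [0.54512777 0.04002454 0.11      ]
guard [0.59706248 0.13968992 0.155     ] [ 0.54029853 -0.07160514  0.155     ] 0.21878699566258106 -0.2624510821817766
knob [ 0.47092792 -0.11270087  0.095     ]
deck corner [0.45440479 0.17619145 0.014     ]
knob pump [-0.03459715 -0.16799398] deck [-0.12550714  0.10671888] guard [ 0.02173577 -0.0009139 ]
peg angles [np.float64(2.1497015479811976), np.float64(-2.579445092116451), np.float64(-1.0048904039616366), np.float64(0.5680184377256949)]
amber [0.62587648 0.19084563 0.1       ] tip near corner [ 0.42068373 -0.17481121  0.058     ] [ 0.52029366 -0.21723636  0.058     ]
[265.04675421 205.94307075]
[277.12719358 183.92042255]
[245.62565251 189.02401914]
[252.45046038 215.21156287]
[286.26232544 209.59206184]
[204.46399777 220.29814401]
```

View pics/s1.png

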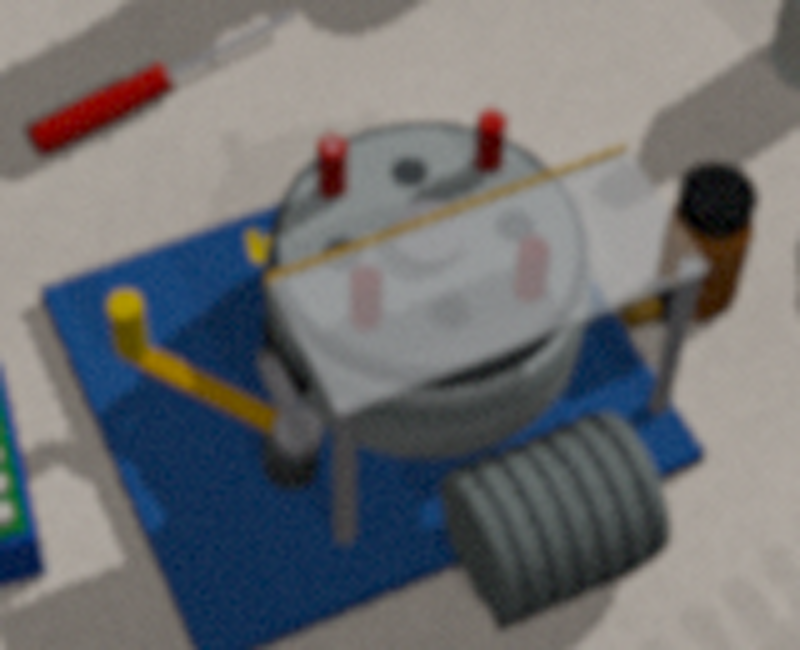

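```bash
cat >> h.py <<'E'
C=np.array([.5475,.0405]);YAW=-.258
M=np.array([[np.cos(YAW),-np.sin(YAW)],[np.sin(YAW),np.cos(YAW)]])
def st():
    o=ctrl.get_obs();w,x,y,z=o["eef_rot"]
    a=np.arctan2(2*(x*y+w*z),1-2*(y*y+z*z));p=M.T@(o["eef_pos"][:2]-C)
    f=M.T@o["wrist_force"][:2]
    print("t",round(o["time_s"],2),"pump xy mm",(p*1e3).round(1),"grasp z",round((o["eef_pos"][2]-.155)*1e3,1),"r",round(np.hypot(*p)*1e3,1),"ang",round(np.arctan2(p[1],p[0])%6.283,3),"toolx deg",round(np.degrees(a),1),"want",round(np.degrees(YAW)+90,1),"F pump",f.round(1),round(o["wrist_force"][2],1),"open",round(float(o["opening"]),3))
    return o,p
def arc(a0,a1,n,r=.065):
    a=np.linspace(a0,a1,n+1);q=r*np.c_[np.cos(a),np.sin(a)];d=np.diff(q,axis=0)*100
    print("rows x,y cm:",[(round(v[1],2),round(v[0],2)) for v in d])
E
python3 -c "
from h import *
st();arc(2.15,4.15,10)"
```

```text
t 0.3 pump xy mm [-400.5  383.7] grasp z 249.4 r 554.6 ang 2.378 toolx deg 63.3 want 75.2 F pump [0.5 0.1] -1.3 open 0.998
rows x,y cm: [(np.float64(-0.82), np.float64(-1.01)), (np.float64(-1.0), np.float64(-0.83)), (np.float64(-1.14), np.float64(-0.61)), (np.float64(-1.24), np.float64(-0.37)), (np.float64(-1.29), np.float64(-0.12)), (np.float64(-1.29), np.float64(0.14)), (np.float64(-1.24), np.float64(0.39)), (np.float64(-1.13), np.float64(0.63)), (np.float64(-0.99), np.float64(0.84)), (np.float64(-0.8), np.float64(1.02))]
```

Request:
move_arm([
  {"gripper":50,"roll":-10.7},
  {"roll":-1.0},
])

```text
validation failed for argument at $.mo...
```

```bash
python3 -c "
from h import *
st()"
```

```text
t 0.3 pump xy mm [-400.5  383.7] grasp z 249.4 r 554.6 ang 2.378 toolx deg 63.3 want 75.2 F pump [0.5 0.1] -1.3 open 0.998
```

Request:
move_arm([
  {"gripper":50,"x":0,"y":0,"z":0,"roll":-10.7},
  {"gripper":50,"x":0,"y":0,"z":0,"roll":-1.2},
  {"gripper":50,"x":-4,"y":4.4,"z":0,"roll":0},
  {"gripper":50,"x":-4,"y":4.4,"z":0,"roll":0},
  {"gripper":50,"x":-4,"y":4.4,"z":0,"roll":0},
])

```text
time_s: 0.92
eef_pos: [0.3558, 0.3626, 0.4048]
eef_rot: [0.0, 0.793, 0.609, 0.0]
wrist_force: [0.0, 0.3, -0.4]
opening: 0.502
```

Request:
move_arm([
  {"gripper":50,"x":-4,"y":4.4,"z":0,"roll":0},
  {"gripper":50,"x":-4,"y":4.4,"z":0,"roll":0},
  {"gripper":50,"x":-4,"y":4.4,"z":0,"roll":0},
  {"gripper":50,"x":-4,"y":4.4,"z":0,"roll":0},
  {"gripper":50,"x":0,"y":0,"z":0,"roll":0},
])

```text
time_s: 1.55
eef_pos: [0.4864, 0.1611, 0.4048]
eef_rot: [0.001, 0.795, 0.607, 0.0]
wrist_force: [0.8, 0.2, -0.1]
opening: 0.5
```

```bash
python3 -c "
from h import *
st()"
```

```text
t 1.55 pump xy mm [-89.8 101. ] grasp z 249.8 r 135.2 ang 2.298 toolx deg 74.7 want 75.2 F pump [0.8 0.4] -0.1 open 0.5
```

Request:
move_arm([
  {"gripper":50,"x":-4.7,"y":3.4,"z":0,"roll":0},
  {"gripper":50,"x":0,"y":2.0,"z":3.2,"roll":0},
  {"gripper":50,"x":0,"y":0,"z":5,"roll":0},
  {"gripper":50,"x":0,"y":0,"z":4.3,"roll":0},
  {"gripper":50,"x":0,"y":0,"z":0,"roll":0},
])

```text
time_s: 2.17
eef_pos: [0.5227, 0.1061, 0.2763]
eef_rot: [-0.003, 0.793, 0.61, -0.003]
wrist_force: [0.2, -0.4, -0.0]
opening: 0.503
```

```bash
python3 - <<'E'
from h import *
st()
a,b=ctrl.camera("top"),ctrl.camera("scene")
crop(a,"pics/a.png",200,130,80,80,5);crop(b,"pics/b.png",230,150,80,80,5)
cv2.imwrite("pics/ab.png",np.hstack([cv2.imread("pics/a.png"),cv2.imread("pics/b.png")]))
E
```

```text
t 2.17 pump xy mm [-40.8  57.1] grasp z 121.3 r 70.2 ang 2.191 toolx deg 75.2 want 75.2 F pump [ 0.3 -0.4] -0.0 open 0.503
```

View pics/ab.png

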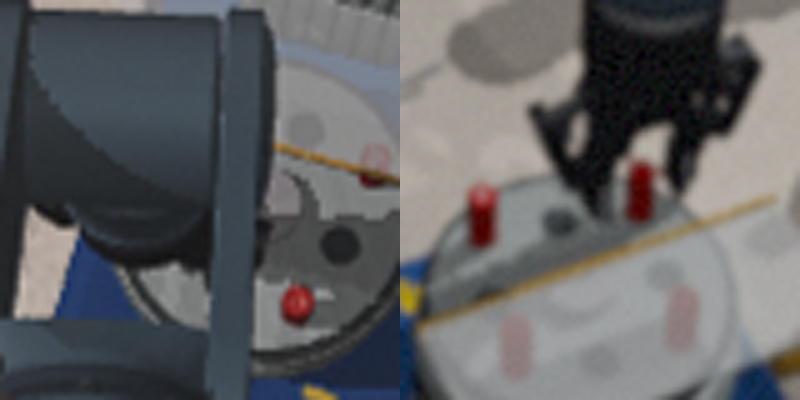

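The scene half of the image shows the near-left peg at (640,190) between the open fingers. I'll correct 5 mm and close.

Request:
move_arm([
  {"gripper":50,"x":-0.2,"y":0.4,"z":-0.2,"roll":0},
  {"gripper":15,"x":0,"y":0,"z":0,"roll":0},
  {"gripper":0,"x":0,"y":0,"z":0,"roll":0},
  {"gripper":0,"x":0,"y":0,"z":0,"roll":0},
])

```text
time_s: 2.78
eef_pos: [0.5289, 0.1028, 0.2838]
eef_rot: [0.001, 0.792, 0.61, 0.002]
wrist_force: [-1.5, 4.3, 6.6]
opening: 0.193
```

```bash
python3 -c "
from h import *
st();arc(2.15,4.15,10)"
```

```text
t 2.77 pump xy mm [-33.9  55.5] grasp z 128.8 r 65.0 ang 2.119 toolx deg 75.2 want 75.2 F pump [-2.6  3.8] 6.6 open 0.193
rows x,y cm: [(np.float64(-0.82), np.float64(-1.01)), (np.float64(-1.0), np.float64(-0.83)), (np.float64(-1.14), np.float64(-0.61)), (np.float64(-1.24), np.float64(-0.37)), (np.float64(-1.29), np.float64(-0.12)), (np.float64(-1.29), np.float64(0.14)), (np.float64(-1.24), np.float64(0.39)), (np.float64(-1.13), np.float64(0.63)), (np.float64(-0.99), np.float64(0.84)), (np.float64(-0.8), np.float64(1.02))]
```

Request:
move_arm([
  {"gripper":0,"x":-0.8,"y":-1.03,"z":0,"roll":0},
  {"gripper":0,"x":-0.98,"y":-0.85,"z":0,"roll":0},
  {"gripper":0,"x":-1.13,"y":-0.63,"z":0,"roll":0},
  {"gripper":0,"x":-1.23,"y":-0.4,"z":0,"roll":0},
  {"gripper":0,"x":0,"y":0,"z":0,"roll":0},
])

```text
time_s: 3.4
eef_pos: [0.4901, 0.0688, 0.2838]
eef_rot: [0.002, 0.792, 0.61, 0.001]
wrist_force: [-0.6, -1.9, 6.6]
opening: 0.189
```

```bash
python3 -c "
from h import *
st();arc(2.92,4.12,6)"
```

```text
t 3.4 pump xy mm [-62.7  12.8] grasp z 128.8 r 64.0 ang 2.941 toolx deg 75.2 want 75.2 F pump [-0.1 -1.9] 6.6 open 0.189
rows x,y cm: [(np.float64(-1.29), np.float64(-0.16)), (np.float64(-1.29), np.float64(0.1)), (np.float64(-1.25), np.float64(0.36)), (np.float64(-1.15), np.float64(0.6)), (np.float64(-1.01), np.float64(0.81)), (np.float64(-0.83), np.float64(1.0))]
```

Request:
move_arm([
  {"gripper":0,"x":-1.29,"y":-0.16,"z":0,"roll":0},
  {"gripper":0,"x":-1.29,"y":0.1,"z":0,"roll":0},
  {"gripper":0,"x":-1.25,"y":0.36,"z":0,"roll":0},
  {"gripper":0,"x":-1.15,"y":0.6,"z":0,"roll":0},
  {"gripper":0,"x":-1.0,"y":0.8,"z":0,"roll":0},
])

```text
time_s: 4.03
eef_pos: [0.4925, 0.0073, 0.2838]
eef_rot: [0.002, 0.793, 0.61, 0.003]
wrist_force: [10.3, 8.3, 1.7]
opening: 0.191
```

Request:
move_arm([
  {"gripper":0,"x":0,"y":0,"z":0,"roll":0},
])

```text
time_s: 4.15
eef_pos: [0.493, 0.0067, 0.2838]
eef_rot: [0.003, 0.793, 0.61, 0.004]
wrist_force: [9.0, 3.8, 1.8]
opening: 0.193
```

```bash
python3 -c "
from h import *
st()"
```

```text
t 4.15 pump xy mm [-44.  -46.6] grasp z 128.8 r 64.1 ang 3.955 toolx deg 75.1 want 75.2 F pump [7.8 6. ] 1.8 open 0.193
```

Request:
move_arm([
  {"gripper":50,"x":0,"y":0,"z":0,"roll":0},
  {"gripper":50,"x":0,"y":0,"z":0,"roll":0},
  {"gripper":50,"x":0,"y":0,"z":-5.0,"roll":0},
  {"gripper":50,"x":5.0,"y":-0.15,"z":0,"roll":0},
  {"gripper":50,"x":4.1,"y":-0.15,"z":0,"roll":0},
])

```text
time_s: 4.78
eef_pos: [0.5111, 0.097, 0.3324]
eef_rot: [0.0, 0.793, 0.61, 0.0]
wrist_force: [-0.3, -0.4, -0.8]
opening: 0.503
```

```bash
python3 - <<'E'
from h import *
st()
a,b=ctrl.camera("top"),ctrl.camera("scene")
crop(a,"pics/a.png",200,130,80,80,5);crop(b,"pics/b.png",230,150,80,80,5)
cv2.imwrite("pics/ab2.png",np.hstack([cv2.imread("pics/a.png"),cv2.imread("pics/b.png")]))
for A in (3.955,2.384,.813,5.526):
  p=C+M@(.065*np.array([np.cos(A),np.sin(A)]));print(5*(proj(b,[*p,.141])-[230,150])+[400,0])
E
```

```text
t 4.78 pump xy mm [-49.7  45.4] grasp z 177.4 r 67.3 ang 2.401 toolx deg 75.1 want 75.2 F pump [-0.2 -0.4] -0.8 open 0.503
[463.76049555 215.33103608]
[610.56404359 159.3135658 ]
[691.27552703 275.34224116]
[539.23134145 337.17937438]
```

View pics/ab2.png

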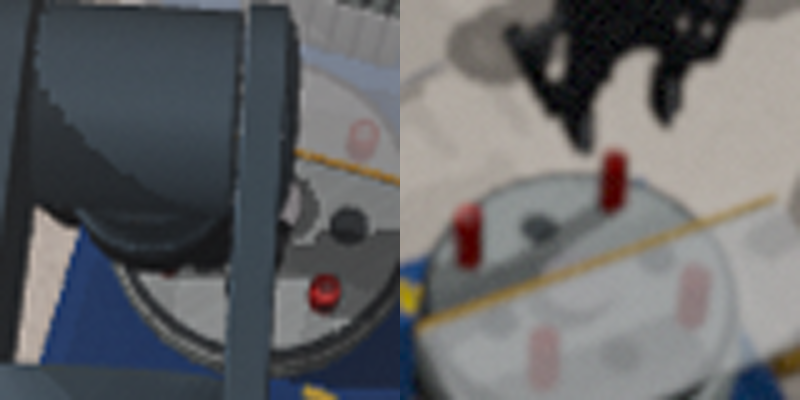

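Pegs are where predicted: tops at (616,155) and (470,208), against a predicted (611,159) and (464,215). Descend and grip.

Request:
move_arm([
  {"gripper":50,"x":0,"y":0.2,"z":2.5,"roll":0},
  {"gripper":50,"x":0,"y":0,"z":2.3,"roll":0},
  {"gripper":15,"x":0,"y":0,"z":0,"roll":0},
  {"gripper":0,"x":0,"y":0,"z":0,"roll":0},
  {"gripper":0,"x":0,"y":0,"z":0,"roll":0},
])

```text
time_s: 5.5
eef_pos: [0.5121, 0.0958, 0.2832]
eef_rot: [-0.001, 0.792, 0.61, -0.001]
wrist_force: [-2.5, 2.1, -8.6]
opening: 0.191
```

```bash
python3 -c "
from h import *
o,p=st();a=np.arctan2(p[1],p[0]);arc(a,a+.6,4)"
```

```text
t 5.5 pump xy mm [-48.4  44.4] grasp z 128.2 r 65.6 ang 2.399 toolx deg 75.2 want 75.2 F pump [-3.   1.4] -8.6 open 0.191
rows x,y cm: [(np.float64(-0.76), np.float64(-0.6)), (np.float64(-0.85), np.float64(-0.48)), (np.float64(-0.91), np.float64(-0.35)), (np.float64(-0.95), np.float64(-0.21))]
```

Request:
move_arm([
  {"gripper":0,"x":-0.76,"y":-0.6,"z":0,"roll":0},
  {"gripper":0,"x":-0.85,"y":-0.48,"z":0,"roll":0},
  {"gripper":0,"x":-0.91,"y":-0.35,"z":0,"roll":0},
  {"gripper":0,"x":-0.95,"y":-0.21,"z":0,"roll":0},
])

```text
time_s: 6.0
eef_pos: [0.4875, 0.0657, 0.2833]
eef_rot: [-0.0, 0.792, 0.61, -0.0]
wrist_force: [2.4, 1.5, -15.0]
opening: 0.191
```

```bash
cat >> h.py <<'E'
def go(step=.12,n=4):
    o,p=st();a=np.arctan2(p[1],p[0])%6.2832;f=M.T@o["wrist_force"][:2];r=np.array([np.cos(a),np.sin(a)])
    print("Frad",(f@r).round(1),"Ftan(+ccw)",(f@[-r[1],r[0]]).round(1));arc(a,a+n*step,n)
E
python3 -c "
from h import *
go()"
```

```text
t 6.0 pump xy mm [-64.4   9. ] grasp z 128.3 r 65.1 ang 3.002 toolx deg 75.2 want 75.2 F pump [1.9 2.1] -15.0 open 0.191
Frad -1.6 Ftan(+ccw) -2.3
rows x,y cm: [(np.float64(-0.78), np.float64(-0.06)), (np.float64(-0.78), np.float64(0.03)), (np.float64(-0.77), np.float64(0.12)), (np.float64(-0.75), np.float64(0.22))]
```

Request:
move_arm([
  {"gripper":0,"x":-0.78,"y":-0.06,"z":0,"roll":0},
  {"gripper":0,"x":-0.78,"y":0.03,"z":0,"roll":0},
  {"gripper":0,"x":-0.77,"y":0.12,"z":0,"roll":0},
])

```text
time_s: 6.38
eef_pos: [0.4829, 0.043, 0.2834]
eef_rot: [-0.0, 0.792, 0.61, -0.0]
wrist_force: [1.9, 1.8, -17.9]
opening: 0.193
```

```bash
python3 -c "
from h import *
go()"
```

```text
t 6.38 pump xy mm [-63.1 -14. ] grasp z 128.4 r 64.6 ang 3.36 toolx deg 75.2 want 75.2 F pump [1.4 2.3] -17.9 open 0.193
Frad -1.9 Ftan(+ccw) -1.9
rows x,y cm: [(np.float64(-0.75), np.float64(0.21)), (np.float64(-0.72), np.float64(0.3)), (np.float64(-0.68), np.float64(0.39)), (np.float64(-0.63), np.float64(0.46))]
```

Request:
move_arm([
  {"gripper":0,"x":-0.75,"y":0.21,"z":0,"roll":0},
  {"gripper":0,"x":-0.72,"y":0.3,"z":0,"roll":0},
])

```text
time_s: 6.62
eef_pos: [0.4844, 0.0276, 0.2834]
eef_rot: [-0.0, 0.792, 0.61, 0.0]
wrist_force: [3.8, 3.0, -21.2]
opening: 0.192
```

```bash
python3 -c "
from h import *
go()"
```

```text
t 6.62 pump xy mm [-57.8 -28.6] grasp z 128.4 r 64.4 ang 3.601 toolx deg 75.2 want 75.2 F pump [2.9 3.8] -21.2 open 0.192
Frad -4.3 Ftan(+ccw) -2.1
rows x,y cm: [(np.float64(-0.68), np.float64(0.39)), (np.float64(-0.63), np.float64(0.47)), (np.float64(-0.57), np.float64(0.54)), (np.float64(-0.5), np.float64(0.6))]
```

Request:
move_arm([
  {"gripper":0,"x":-0.66,"y":0.4,"z":0,"roll":0},
  {"gripper":0,"x":0,"y":0,"z":0,"roll":0},
])

```text
time_s: 6.88
eef_pos: [0.4867, 0.0198, 0.2835]
eef_rot: [0.0, 0.792, 0.61, -0.0]
wrist_force: [4.0, -0.4, -21.9]
opening: 0.19
```

```bash
python3 -c "
from h import *
go()
o,p=st();a=np.arctan2(p[1],p[0])-np.pi/2;print(a%6.283,.065*np.array([np.cos(a),np.sin(a)])-p)"
```

```text
t 6.88 pump xy mm [-53.5 -35.5] grasp z 128.5 r 64.2 ang 3.728 toolx deg 75.2 want 75.2 F pump [4.  0.7] -21.9 open 0.19
Frad -3.7 Ftan(+ccw) 1.6
rows x,y cm: [(np.float64(-0.62), np.float64(0.47)), (np.float64(-0.56), np.float64(0.54)), (np.float64(-0.49), np.float64(0.6)), (np.float64(-0.42), np.float64(0.66))]
t 6.88 pump xy mm [-53.5 -35.5] grasp z 128.5 r 64.2 ang 3.728 toolx deg 75.2 want 75.2 F pump [4.  0.7] -21.9 open 0.19
2.156728639110775 [0.01752764 0.0896598 ]
```

Request:
move_arm([
  {"gripper":50,"x":0,"y":0,"z":0,"roll":0},
  {"gripper":50,"x":0,"y":0,"z":0,"roll":0},
  {"gripper":50,"x":0,"y":0,"z":-5.0,"roll":0},
  {"gripper":50,"x":4.5,"y":0.8,"z":0,"roll":0},
  {"gripper":50,"x":4.5,"y":0.9,"z":0,"roll":0},
])

```text
time_s: 7.5
eef_pos: [0.5273, 0.1041, 0.3371]
eef_rot: [0.002, 0.793, 0.61, 0.002]
wrist_force: [-0.1, -1.3, -0.2]
opening: 0.494
```

Request:
move_arm([
  {"gripper":50,"x":0,"y":0,"z":0,"roll":0},
])

```text
time_s: 7.62
eef_pos: [0.5272, 0.1057, 0.336]
eef_rot: [0.001, 0.791, 0.612, 0.002]
wrist_force: [-0.7, 0.3, 0.8]
opening: 0.499
```

```bash
python3 - <<'E'
from h import *
st()
b=ctrl.camera("scene")
crop(b,"pics/b3.png",230,150,80,80,6)
for A in (2.157,3.728): print(6*(proj(b,[*(C+M@(.065*np.array([np.cos(A),np.sin(A)]))),.141])-[230,150]))
E
```

```text
t 7.62 pump xy mm [-36.3  57.8] grasp z 181.0 r 68.3 ang 2.131 toolx deg 75.4 want 75.2 F pump [-0.7  0.1] 0.8 open 0.499
[281.48805207 201.30676402]
[ 90.43629577 236.05993458]
```

View pics/b3.png

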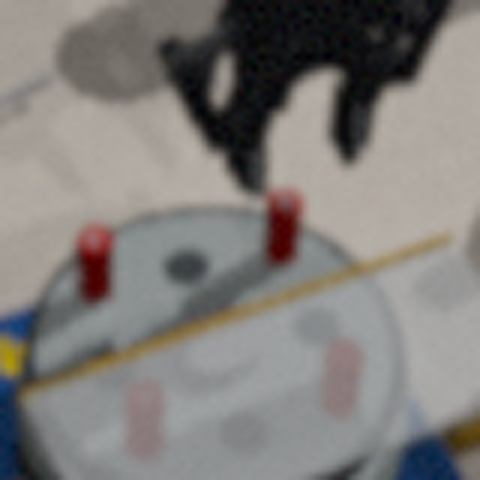

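Peg tops are at (285,195) and (95,232), as predicted, with the hand above the left one. Descend and grip.

Request:
move_arm([
  {"gripper":50,"x":-0.2,"y":0.1,"z":2.7,"roll":0},
  {"gripper":50,"x":0,"y":0,"z":2.5,"roll":0},
  {"gripper":15,"x":0,"y":0,"z":0,"roll":0},
  {"gripper":0,"x":0,"y":0,"z":0,"roll":0},
  {"gripper":0,"x":0,"y":0,"z":0,"roll":0},
])

```text
time_s: 8.3
eef_pos: [0.5259, 0.1013, 0.282]
eef_rot: [-0.001, 0.792, 0.61, -0.0]
wrist_force: [-1.3, 4.4, -5.6]
opening: 0.192
```

```bash
python3 -c "
from h import *
go()"
```

```text
t 8.3 pump xy mm [-36.4  53.3] grasp z 127.0 r 64.6 ang 2.17 toolx deg 75.2 want 75.2 F pump [-2.4  3.9] -5.6 open 0.192
Frad 4.6 Ftan(+ccw) -0.3
rows x,y cm: [(np.float64(-0.48), np.float64(-0.62)), (np.float64(-0.55), np.float64(-0.55)), (np.float64(-0.61), np.float64(-0.49)), (np.float64(-0.66), np.float64(-0.41))]
```

Request:
move_arm([
  {"gripper":0,"x":-0.48,"y":-0.62,"z":0,"roll":0},
  {"gripper":0,"x":-0.55,"y":-0.55,"z":0,"roll":0},
])

```text
time_s: 8.55
eef_pos: [0.5125, 0.0944, 0.2821]
eef_rot: [0.0, 0.792, 0.61, 0.001]
wrist_force: [7.8, 7.7, -11.6]
opening: 0.192
```

```bash
python3 -c "
from h import *
go(.08,5)"
```

```text
t 8.55 pump xy mm [-47.6  43.1] grasp z 127.1 r 64.2 ang 2.405 toolx deg 75.2 want 75.2 F pump [5.5 9.4] -11.6 open 0.192
Frad 2.2 Ftan(+ccw) -10.7
rows x,y cm: [(np.float64(-0.4), np.float64(-0.33)), (np.float64(-0.42), np.float64(-0.3)), (np.float64(-0.45), np.float64(-0.27)), (np.float64(-0.47), np.float64(-0.23)), (np.float64(-0.48), np.float64(-0.19))]
```

Request:
move_arm([
  {"gripper":0,"x":-0.4,"y":-0.33,"z":0,"roll":0},
])

```text
time_s: 8.68
eef_pos: [0.5089, 0.0917, 0.2823]
eef_rot: [0.001, 0.792, 0.61, 0.003]
wrist_force: [10.8, 10.7, -16.3]
opening: 0.196
```

Request:
move_arm([
  {"gripper":0,"x":-0.42,"y":-0.3,"z":0,"roll":0},
])

```text
time_s: 8.8
eef_pos: [0.5055, 0.089, 0.2823]
eef_rot: [0.001, 0.793, 0.61, 0.004]
wrist_force: [12.6, 12.7, -17.9]
opening: 0.191
```

```bash
python3 -c "
from h import *
go(.08,5)"
```

```text
t 8.8 pump xy mm [-53.   36.1] grasp z 127.3 r 64.1 ang 2.543 toolx deg 75.1 want 75.2 F pump [ 8.9 15.5] -17.9 open 0.191
Frad 1.4 Ftan(+ccw) -17.9
rows x,y cm: [(np.float64(-0.44), np.float64(-0.28)), (np.float64(-0.46), np.float64(-0.24)), (np.float64(-0.48), np.float64(-0.2)), (np.float64(-0.49), np.float64(-0.16)), (np.float64(-0.51), np.float64(-0.12))]
```

Request:
move_arm([
  {"gripper":0,"x":-0.44,"y":-0.28,"z":0,"roll":0},
])

```text
time_s: 8.93
eef_pos: [0.5021, 0.0858, 0.2824]
eef_rot: [0.001, 0.793, 0.61, 0.005]
wrist_force: [19.5, 20.4, -21.7]
opening: 0.193
```

Request:
move_arm([
  {"gripper":0,"x":-0.46,"y":-0.24,"z":0,"roll":0},
])

```text
time_s: 9.05
eef_pos: [0.4985, 0.082, 0.2822]
eef_rot: [0.001, 0.793, 0.61, 0.005]
wrist_force: [16.1, 16.9, -19.3]
opening: 0.194
```

```bash
python3 -c "
from h import *
go(.08,5)"
```

```text
t 9.05 pump xy mm [-58.   27.6] grasp z 127.2 r 64.2 ang 2.697 toolx deg 75.2 want 75.2 F pump [11.3 20.5] -19.3 open 0.194
Frad -1.4 Ftan(+ccw) -23.3
rows x,y cm: [(np.float64(-0.48), np.float64(-0.2)), (np.float64(-0.49), np.float64(-0.17)), (np.float64(-0.5), np.float64(-0.13)), (np.float64(-0.51), np.float64(-0.09)), (np.float64(-0.52), np.float64(-0.04))]
```

Request:
move_arm([
  {"gripper":0,"x":-0.48,"y":-0.2,"z":0,"roll":0},
])

```text
time_s: 9.18
eef_pos: [0.4957, 0.0784, 0.2823]
eef_rot: [0.0, 0.793, 0.61, 0.006]
wrist_force: [16.9, 18.4, -24.2]
opening: 0.189
```

Request:
move_arm([
  {"gripper":0,"x":-0.49,"y":-0.17,"z":0,"roll":0},
])

```text
time_s: 9.3
eef_pos: [0.4923, 0.0735, 0.2822]
eef_rot: [0.001, 0.792, 0.61, 0.005]
wrist_force: [15.1, 17.8, -19.1]
opening: 0.193
```

```bash
python3 -c "
from h import *
go(.06,5)"
```

```text
t 9.3 pump xy mm [-61.8  17.9] grasp z 127.2 r 64.3 ang 2.86 toolx deg 75.2 want 75.2 F pump [10. 21.] -19.1 open 0.193
Frad -3.8 Ftan(+ccw) -23.0
rows x,y cm: [(np.float64(-0.38), np.float64(-0.1)), (np.float64(-0.38), np.float64(-0.07)), (np.float64(-0.39), np.float64(-0.05)), (np.float64(-0.39), np.float64(-0.03)), (np.float64(-0.39), np.float64(-0.0))]
```

Request:
move_arm([
  {"gripper":0,"x":-0.38,"y":-0.1,"z":0,"roll":0},
])

```text
time_s: 9.43
eef_pos: [0.4905, 0.0704, 0.2822]
eef_rot: [0.0, 0.793, 0.61, 0.005]
wrist_force: [16.8, 19.9, -21.6]
opening: 0.192
```

Request:
move_arm([
  {"gripper":0,"x":-0.38,"y":-0.07,"z":0,"roll":0},
])

```text
time_s: 9.55
eef_pos: [0.4883, 0.0655, 0.282]
eef_rot: [0.001, 0.792, 0.61, 0.003]
wrist_force: [7.4, 0.4, -13.8]
opening: 0.192
```

```bash
python3 -c "
from h import *
go(.06,5)"
```

```text
t 9.55 pump xy mm [-63.6   9.1] grasp z 127.0 r 64.3 ang 3.0 toolx deg 75.2 want 75.2 F pump [7.1 2.3] -13.8 open 0.192
Frad -6.7 Ftan(+ccw) -3.3
rows x,y cm: [(np.float64(-0.39), np.float64(-0.04)), (np.float64(-0.39), np.float64(-0.02)), (np.float64(-0.39), np.float64(0.0)), (np.float64(-0.39), np.float64(0.03)), (np.float64(-0.39), np.float64(0.05))]
```

Request:
move_arm([
  {"gripper":0,"x":-0.39,"y":-0.04,"z":0,"roll":0},
])

```text
time_s: 9.68
eef_pos: [0.4866, 0.0607, 0.282]
eef_rot: [0.002, 0.792, 0.61, 0.001]
wrist_force: [10.5, -3.7, -14.7]
opening: 0.19
```

```bash
python3 -c "
from h import *
go(.06,5)"
```

```text
t 9.68 pump xy mm [-64.   4.] grasp z 127.0 r 64.2 ang 3.079 toolx deg 75.2 want 75.2 F pump [11.1 -0.9] -14.7 open 0.19
Frad -11.2 Ftan(+ccw) 0.2
rows x,y cm: [(np.float64(-0.39), np.float64(-0.01)), (np.float64(-0.39), np.float64(0.01)), (np.float64(-0.39), np.float64(0.03)), (np.float64(-0.39), np.float64(0.06)), (np.float64(-0.38), np.float64(0.08))]
```

Request:
move_arm([
  {"gripper":0,"x":-0.39,"y":0.06,"z":0,"roll":0},
])

```text
time_s: 9.8
eef_pos: [0.4859, 0.0564, 0.2819]
eef_rot: [0.002, 0.792, 0.61, 0.0]
wrist_force: [1.1, -1.6, -10.8]
opening: 0.196
```

```bash
python3 -c "
from h import *
go(.06,5)"
```

```text
t 9.8 pump xy mm [-63.7  -0.3] grasp z 126.9 r 63.7 ang 3.146 toolx deg 75.2 want 75.2 F pump [ 1.4 -1.3] -10.8 open 0.196
Frad -1.4 Ftan(+ccw) 1.3
rows x,y cm: [(np.float64(-0.39), np.float64(0.01)), (np.float64(-0.39), np.float64(0.04)), (np.float64(-0.39), np.float64(0.06)), (np.float64(-0.38), np.float64(0.08)), (np.float64(-0.38), np.float64(0.11))]
```

Request:
move_arm([
  {"gripper":0,"x":-0.4,"y":0.03,"z":0,"roll":0},
  {"gripper":0,"x":0,"y":0,"z":0,"roll":0},
])

```text
time_s: 10.05
eef_pos: [0.4851, 0.0528, 0.282]
eef_rot: [0.001, 0.792, 0.61, 0.001]
wrist_force: [5.3, -0.4, -12.9]
opening: 0.191
```

```bash
python3 -c "
from h import *
go(.06,5)"
```

```text
t 10.05 pump xy mm [-63.5  -4.1] grasp z 127.0 r 63.6 ang 3.205 toolx deg 75.2 want 75.2 F pump [5.2 1. ] -12.9 open 0.191
Frad -5.3 Ftan(+ccw) -0.7
rows x,y cm: [(np.float64(-0.39), np.float64(0.04)), (np.float64(-0.39), np.float64(0.06)), (np.float64(-0.38), np.float64(0.08)), (np.float64(-0.38), np.float64(0.11)), (np.float64(-0.37), np.float64(0.13))]
```

Request:
move_arm([
  {"gripper":32,"x":0,"y":0,"z":0,"roll":0},
  {"gripper":32,"x":0,"y":0,"z":0,"roll":0},
  {"gripper":32,"x":0,"y":0,"z":0,"roll":0},
  {"gripper":32,"x":0,"y":0,"z":0,"roll":0},
])

```text
time_s: 10.55
eef_pos: [0.4848, 0.0536, 0.282]
eef_rot: [0.0, 0.792, 0.61, 0.0]
wrist_force: [0.3, 0.4, -0.8]
opening: 0.318
```

```bash
python3 -c "
from h import *
go()"
```

```text
t 10.55 pump xy mm [-64.   -3.3] grasp z 127.0 r 64.1 ang 3.193 toolx deg 75.2 want 75.2 F pump [0.2 0.5] -0.8 open 0.318
Frad -0.2 Ftan(+ccw) -0.5
rows x,y cm: [(np.float64(-0.77), np.float64(0.09)), (np.float64(-0.76), np.float64(0.18)), (np.float64(-0.73), np.float64(0.27)), (np.float64(-0.69), np.float64(0.35))]
```

Request:
move_arm([
  {"gripper":50,"x":0,"y":0,"z":0,"roll":0},
  {"gripper":50,"x":0,"y":0,"z":0,"roll":0},
  {"gripper":50,"x":0,"y":0,"z":-5,"roll":0},
  {"gripper":50,"x":0,"y":0,"z":-3,"roll":0},
  {"gripper":50,"x":0,"y":-6,"z":0,"roll":0},
])

```text
time_s: 11.18
eef_pos: [0.4293, 0.0681, 0.3651]
eef_rot: [0.003, 0.793, 0.61, 0.003]
wrist_force: [-0.9, 1.0, 0.5]
opening: 0.5
```

Request:
move_arm([
  {"gripper":50,"x":0,"y":-6,"z":-4,"roll":0},
  {"gripper":50,"x":0,"y":-6,"z":-4,"roll":0},
])

```text
time_s: 11.42
eef_pos: [0.3244, 0.0958, 0.4314]
eef_rot: [-0.0, 0.792, 0.61, -0.0]
wrist_force: [0.0, 0.5, 1.9]
opening: 0.498
```

```bash
python3 - <<'E'
from h import *
st()
b=ctrl.camera("scene");crop(b,"pics/b4.png",190,150,125,100,6)
for A in (3.205,3.205-np.pi/2,3.205+np.pi/2): print(6*(proj(b,[*(C+M@(.065*np.array([np.cos(A),np.sin(A)]))),.141])-[190,150]))
E
```

```text
t 11.43 pump xy mm [-229.8   -3.5] grasp z 276.4 r 229.8 ang 3.157 toolx deg 75.2 want 75.2 F pump [-0.1  0.4] 1.9 open 0.498
[382.9921864  198.21413595]
[573.43198446 241.49795571]
[324.70981478 348.44464415]
```

View pics/b4.png

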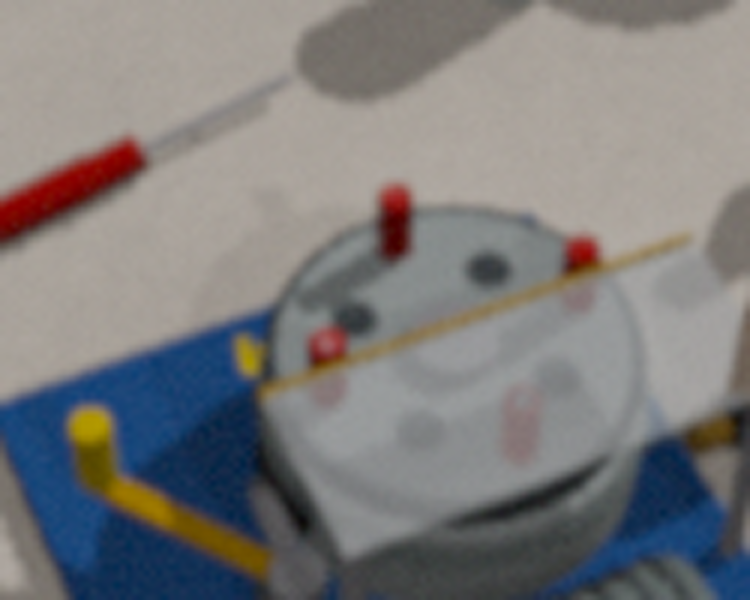

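Peg tops are at (396,190), (581,242) and (328,337). They sit slightly clockwise of where the hand let go. I'll measure the wheel more exactly from the top view, and check that it is at rest.

```bash
cat > w.py <<'E'
from h import *
from scipy.optimize import least_squares
def red(c):
    i=c["img"].astype(int);m=((i[...,0]-np.maximum(i[...,1],i[...,2]))>55).astype(np.uint8)
    n,l,s,ct=cv2.connectedComponentsWithStats(m);u,v=proj(c,[*C,.12])
    return [(ct[k].round(2).tolist(),int(s[k][4])) for k in range(1,n) if s[k][4]>3 and np.hypot(*(ct[k]-[u,v]))<45]
if __name__=="__main__":
    st()
    for n in("top","scene"): 
        c=ctrl.camera(n);print(n,red(c))
        if n=="top": crop(c,"pics/t5.png",200,125,125,100,6)
E
python3 w.py
```

```text
t 11.47 pump xy mm [-233.8   -3. ] grasp z 281.9 r 233.8 ang 3.154 toolx deg 75.3 want 75.2 F pump [-2.2  2.3] 1.9 open 0.499
top [([230.41, 161.95], 22), ([274.63, 174.07], 27), ([246.52, 189.95], 21)]
scene [([255.5, 185.06], 32), ([286.74, 191.63], 19), ([244.36, 207.12], 25)]
```

View pics/t5.png

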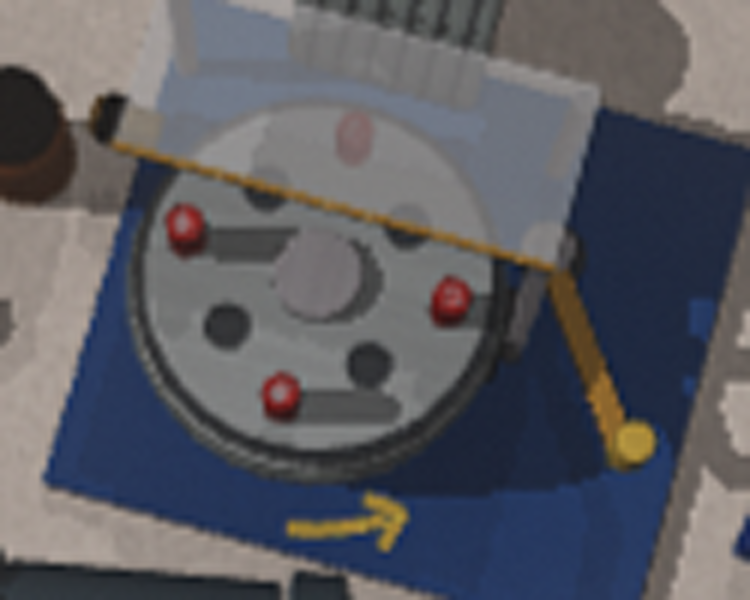

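Pegs read at (186,226), (282,393), (452,298) and (354,135). I'll compute the angle the same way as at the start.

```bash
python3 - <<'E'
from h import *
c=ctrl.camera("top")
R=lambda u,v,z:ray(c,200+(u+.5)/6-.5,125+(v+.5)/6-.5,z)
P=np.array([R(*p,.141) for p in[(186,226),(282,393),(452,298),(354,135)]]);q=P.mean(0)[:2];print(q)
A=np.array([np.arctan2(*(M.T@(p[:2]-q))[::-1]) for p in P]);print(np.mod(A-np.array([-1,0,1,2])*np.pi/2,6.2832))
# opposite pairs: start likewise
S=lambda u,v,z:ray(c,190+(u+.5)/5-.5,110+(v+.5)/5-.5,z)
P=np.array([S(*p,.141) for p in[(206,320),(348,397),(426,256),(283,178)]]);q=P.mean(0)[:2]
A=np.array([np.arctan2(*(M.T@(p[:2]-q))[::-1]) for p in P]);print(np.mod(A-np.array([-1,0,1,2])*np.pi/2,6.2832))
K=R(635,440,.095);print("knob",K,M.T@(K[:2]-C)*1e3)
E
```

```text
[0.5442901  0.04072932]
[3.14768671 3.15085931 3.15626523 3.15264571]
[3.71604679 3.69930383 3.70306219 3.7051747 ]
knob [ 0.47001954 -0.11332767  0.095     ] [ -35.6673207  -168.50523707]
```

The wheel is at 3.15 for that peg (T≈4.16 from the start), just past the felt crest at about 3.0, and it rests by itself. Now to the lock knob, at pump (-36,-168), lock ≈ 0.09.

Request:
move_arm([
  {"gripper":45,"x":-4.2,"y":4.5,"z":0,"roll":0},
  {"gripper":45,"x":-4.2,"y":4.5,"z":0,"roll":0},
  {"gripper":45,"x":-4.2,"y":4.5,"z":0,"roll":0},
  {"gripper":45,"x":-4,"y":4.5,"z":0,"roll":0},
  {"gripper":45,"x":0,"y":2,"z":0,"roll":0},
])

```text
time_s: 12.25
eef_pos: [0.479, -0.1204, 0.4278]
eef_rot: [-0.002, 0.794, 0.608, -0.001]
wrist_force: [-0.1, 1.1, -0.6]
opening: 0.449
```

Request:
move_arm([
  {"gripper":45,"x":0,"y":0,"z":0,"roll":0},
])

```text
time_s: 12.38
eef_pos: [0.4783, -0.1177, 0.428]
eef_rot: [-0.002, 0.793, 0.61, -0.001]
wrist_force: [-1.1, -0.3, 0.0]
opening: 0.451
```

```bash
python3 - <<'E'
from w import *
o,p=st();print(p*1e3-[-35.7,-168.5]);print(red(ctrl.camera("scene")))
E
```

```text
t 12.38 pump xy mm [ -26.6 -170.6] grasp z 273.0 r 172.7 ang 4.558 toolx deg 75.1 want 75.2 F pump [-1.  -0.6] 0.0 open 0.451
[ 9.1431029  -2.14943055]
[([255.59, 185.59], 34), ([286.74, 191.63], 19), ([244.36, 207.12], 25)]
```

Request:
move_arm([
  {"gripper":45,"x":0.2,"y":-0.9,"z":3,"roll":0},
  {"gripper":45,"x":0,"y":0,"z":5,"roll":0},
  {"gripper":45,"x":0,"y":0,"z":5,"roll":0},
  {"gripper":45,"x":0,"y":0,"z":0,"roll":0},
])

```text
time_s: 12.92
eef_pos: [0.4666, -0.1103, 0.297]
eef_rot: [-0.005, 0.792, 0.611, -0.002]
wrist_force: [-0.4, -0.0, 0.2]
opening: 0.451
```

```bash
python3 - <<'E'
from w import *
o,p=st();print(p*1e3-[-35.7,-168.5]);c=ctrl.camera("scene");crop(c,"pics/b6.png",170,170,100,80,6)
E
```

```text
t 12.93 pump xy mm [ -39.7 -166.4] grasp z 142.0 r 171.1 ang 4.478 toolx deg 75.3 want 75.2 F pump [-0.4 -0.1] 0.2 open 0.451
[-4.03606793  2.08644221]
```

View pics/b6.png

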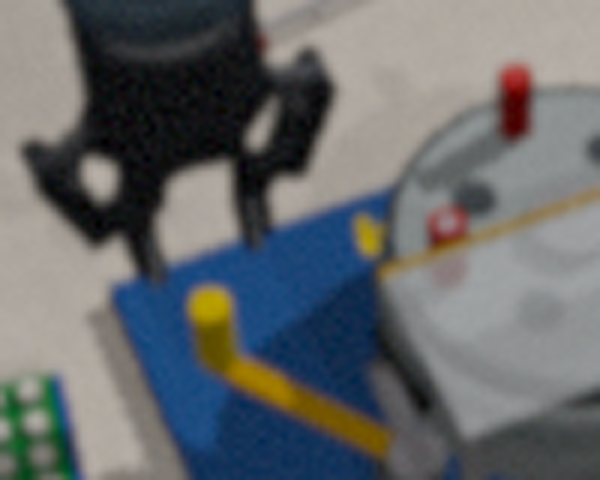

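The knob, at (212,300), lies below and between the fingers at (150,275) and (257,240). The hand is clear of everything. I'll descend with a small correction and pinch.

Request:
move_arm([
  {"gripper":45,"x":-0.1,"y":0.4,"z":2,"roll":0},
  {"gripper":45,"x":-0.1,"y":0,"z":3.6,"roll":0},
  {"gripper":20,"x":0,"y":0,"z":0,"roll":0},
  {"gripper":0,"x":0,"y":0,"z":0,"roll":0},
  {"gripper":0,"x":0,"y":0,"z":0,"roll":0},
])

```text
time_s: 13.6
eef_pos: [0.4722, -0.1146, 0.2459]
eef_rot: [-0.0, 0.792, 0.61, -0.0]
wrist_force: [-1.8, 1.8, -5.8]
opening: 0.208
```

```bash
cat >> h.py <<'E'
def lk(n=5,end=.5):
    o,p=st();v=p-[.055,-.105];phi=np.arctan2(v[1],v[0]);L=-2.44-phi;f=M.T@o["wrist_force"][:2];r=v/np.hypot(*v)
    print("lock",L.round(3),"rad",np.hypot(*v).round(4),"Ftan(cw+)",(f@[r[1],-r[0]]).round(1),"Frad",(f@r).round(1))
    a=-2.44-np.linspace(L,end,n+1);d=np.diff(.11*np.c_[np.cos(a),np.sin(a)],axis=0)*100;print([(round(float(w[1]),2),round(float(w[0]),2)) for w in d])
E
python3 -c "
from h import *
lk()"
```

```text
t 13.6 pump xy mm [ -33.2 -169.2] grasp z 90.9 r 172.4 ang 4.518 toolx deg 75.2 want 75.2 F pump [-2.2  1.2] -5.8 open 0.208
lock 0.073 rad 0.1091 Ftan(cw+) 2.3 Frad 1.1
[(0.78, -0.52), (0.82, -0.45), (0.86, -0.38), (0.89, -0.3), (0.91, -0.23)]
```

Request:
move_arm([
  {"gripper":0,"x":0.78,"y":-0.52,"z":0,"roll":0},
  {"gripper":0,"x":0.82,"y":-0.45,"z":0,"roll":0},
  {"gripper":0,"x":0.86,"y":-0.38,"z":0,"roll":0},
])

```text
time_s: 13.98
eef_pos: [0.4643, -0.0881, 0.2457]
eef_rot: [-0.0, 0.792, 0.61, -0.002]
wrist_force: [-12.5, -8.7, 1.2]
opening: 0.209
```

```bash
python3 -c "
from h import *
lk(4)"
```

```text
t 13.97 pump xy mm [ -47.6 -145.6] grasp z 90.7 r 153.2 ang 4.396 toolx deg 75.2 want 75.2 F pump [ -9.8 -11.6] 1.2 open 0.209
lock 0.325 rad 0.1104 Ftan(cw+) -7.2 Frad 13.4
[(0.45, -0.17), (0.46, -0.15), (0.46, -0.13), (0.47, -0.11)]
```

Request:
move_arm([
  {"gripper":0,"x":0.45,"y":-0.22,"z":0,"roll":0},
  {"gripper":0,"x":0.46,"y":-0.18,"z":0,"roll":0},
  {"gripper":0,"x":0.46,"y":-0.13,"z":0,"roll":0},
])

```text
time_s: 14.35
eef_pos: [0.4621, -0.0732, 0.2456]
eef_rot: [-0.002, 0.792, 0.61, -0.003]
wrist_force: [-14.8, -3.5, 6.3]
opening: 0.205
```

```bash
python3 -c "
from h import *
lk(3,.53)"
```

```text
t 14.35 pump xy mm [ -53.6 -131.7] grasp z 90.6 r 142.2 ang 4.326 toolx deg 75.2 want 75.2 F pump [-13.4  -7.1] 6.3 open 0.205
lock 0.46 rad 0.1118 Ftan(cw+) -3.7 Frad 14.7
[(0.25, -0.06), (0.25, -0.05), (0.25, -0.05)]
```

Request:
move_arm([
  {"gripper":0,"x":0.3,"y":-0.12,"z":0,"roll":0},
  {"gripper":0,"x":0.2,"y":-0.1,"z":0,"roll":0},
])

```text
time_s: 14.6
eef_pos: [0.4615, -0.0676, 0.2456]
eef_rot: [-0.001, 0.792, 0.61, -0.002]
wrist_force: [-11.7, -2.8, 2.5]
opening: 0.212
```

```bash
python3 -c "
from h import *
lk(3,.56)"
```

```text
t 14.6 pump xy mm [ -55.6 -126.4] grasp z 90.6 r 138.1 ang 4.298 toolx deg 75.2 want 75.2 F pump [-10.6  -5.7] 2.5 open 0.212
lock 0.51 rad 0.1126 Ftan(cw+) -3.5 Frad 11.5
[(0.18, -0.03), (0.18, -0.03), (0.18, -0.03)]
```

Request:
move_arm([
  {"gripper":0,"x":0.2,"y":-0.05,"z":0,"roll":0},
  {"gripper":0,"x":0.15,"y":-0.03,"z":0,"roll":0},
])

```text
time_s: 14.85
eef_pos: [0.4617, -0.0653, 0.2457]
eef_rot: [0.0, 0.792, 0.611, -0.004]
wrist_force: [-15.7, -17.6, 1.2]
opening: 0.211
```

```bash
python3 -c "
from h import *
lk(3,.58)"
```

```text
t 14.85 pump xy mm [ -56.  -124.2] grasp z 90.7 r 136.2 ang 4.289 toolx deg 75.3 want 75.2 F pump [-10.7 -21. ] 1.2 open 0.211
lock 0.53 rad 0.1126 Ftan(cw+) -18.9 Frad 14.1
[(0.18, -0.03), (0.18, -0.03), (0.18, -0.02)]
```

The force along the arc jumped to 19 N at an indicated 0.53, so the arm is on its stop. One small extra push, then release, rise and back off.

Request:
move_arm([
  {"gripper":0,"x":0.1,"y":0,"z":0,"roll":0},
  {"gripper":0,"x":0,"y":0,"z":0,"roll":0},
])

```text
time_s: 15.1
eef_pos: [0.4618, -0.0651, 0.2457]
eef_rot: [0.0, 0.792, 0.61, -0.004]
wrist_force: [-15.3, -17.1, 1.8]
opening: 0.209
```

```bash
python3 -c "
from h import *
lk(3,.58)"
```

```text
t 15.1 pump xy mm [ -56. -124.] grasp z 90.7 r 136.0 ang 4.288 toolx deg 75.2 want 75.2 F pump [-10.5 -20.5] 1.8 open 0.209
lock 0.532 rad 0.1126 Ftan(cw+) -18.4 Frad 13.8
[(0.17, -0.03), (0.17, -0.03), (0.17, -0.02)]
```

Request:
move_arm([
  {"gripper":42,"x":0,"y":0,"z":0,"roll":0},
  {"gripper":42,"x":0,"y":0,"z":0,"roll":0},
  {"gripper":42,"x":0,"y":0,"z":0,"roll":0},
  {"gripper":42,"x":0,"y":0,"z":-4,"roll":0},
  {"gripper":42,"x":0,"y":0,"z":-5,"roll":0},
])

```text
time_s: 15.72
eef_pos: [0.4631, -0.0626, 0.3355]
eef_rot: [-0.001, 0.792, 0.61, -0.0]
wrist_force: [0.4, -0.7, -0.4]
opening: 0.422
```

Request:
move_arm([
  {"gripper":42,"x":0,"y":-3,"z":-5,"roll":0},
  {"gripper":42,"x":0,"y":-5,"z":-2,"roll":0},
  {"gripper":42,"x":0,"y":-5,"z":0,"roll":0},
  {"gripper":42,"x":0,"y":-3,"z":0,"roll":0},
  {"gripper":42,"x":0,"y":0,"z":0,"roll":0},
])

```text
time_s: 16.35
eef_pos: [0.3077, -0.0215, 0.4055]
eef_rot: [0.001, 0.792, 0.61, 0.001]
wrist_force: [0.0, -0.9, -0.4]
opening: 0.42
```

```bash
python3 - <<'E'
from w import *
st();c=ctrl.camera("scene");print(red(c));t=ctrl.camera("top");print(red(t));crop(t,"pics/t7.png",190,115,130,100,6)
E
```

```text
t 16.35 pump xy mm [-216.1 -121.1] grasp z 250.5 r 247.7 ang 3.652 toolx deg 75.2 want 75.2 F pump [ 0.3 -0.9] -0.4 open 0.42
[([255.59, 185.22], 32), ([286.65, 191.75], 20), ([244.33, 207.67], 15)]
[([230.21, 161.86], 28), ([274.57, 174.13], 23), ([246.48, 190.0], 25)]
```

View pics/t7.png

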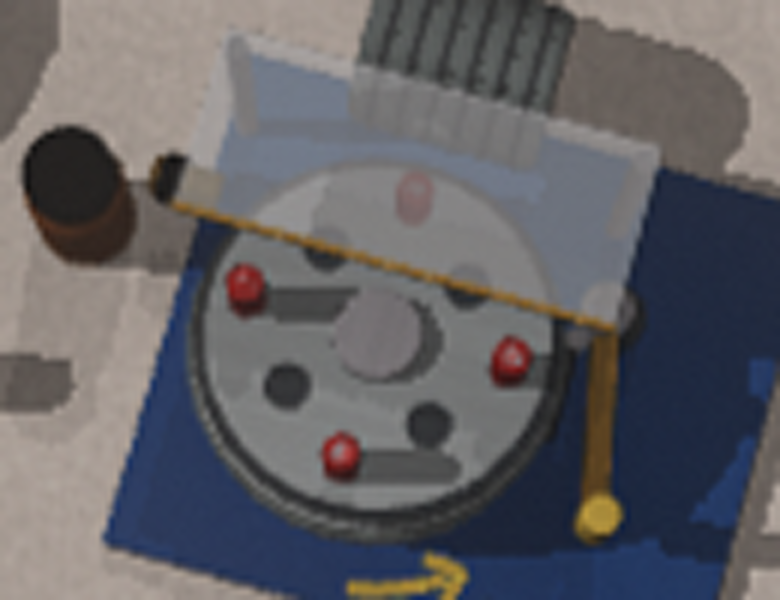

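The lock arm is swung in, with the knob at (602,513). The wheel pegs have not moved and the jar is in place. I'll check the knob angle and that the bystanders stayed put, then hand in.

```bash
python3 - <<'E'
from h import *
c=ctrl.camera("top");K=ray(c,190+513*0+602.5/6-.5,115+513.5/6-.5,.095)
v=M.T@(K[:2]-C)-[.055,-.105];print("lock",-2.44-np.arctan2(v[1],v[0]),np.hypot(*v))
a=cv2.imread("pics/top0.png").astype(int);b=cv2.cvtColor(c["img"],cv2.COLOR_RGB2BGR).astype(int)
d=np.abs(a-b).max(2)
for n,(u,w) in dict(reagent=(130,172),amber=(203,148),beaker=(160,256),tipbox=(345,203),cuv=(360,279)).items(): print(n,d[w-16:w+16,u-16:u+16].mean().round(1))
E
```

```text
lock 0.501383074685267 0.11127676898662243
reagent 3.0
amber 3.2
beaker 3.2
tipbox 2.7
cuv 17.9
```

```bash
python3 -c "
from bench import ctrl
print(ctrl.hand_in())"
```

```text
the job is handed in; nothing more can be done
None
```

I turned the flywheel counter-clockwise by three pegs in turn until compression peaked and gave way. I stopped just past the crest, let the wheel rest, then swung the yellow lock arm home, released it and backed off. The job was handed in at about 16.4 s.

**Wheel:** The crest came about 4.0 rad from the start. After I let go, the wheel settled at about 4.16 rad, by the peg positions in the top view. That is about 0.04–0.05 rad short of where the hand released it, and the pegs stayed put through the locking. The peak force I felt was 25–28 N while moving, above the stated 10–20 N.

**Lock:** The arm passed the 0.25 rad point where it would have stopped with the wheel out of position. It met a firm stop at about 18 N. The picture puts it at 0.50 rad; the hand's own reading was 0.53, a small calibration difference.

**Surroundings:** The reagent bottle, amber jar, beaker and tip box look unchanged from the first picture. The image patch around the cuvette tray did change. I put that down to the arm or its shadow, because the hand never went down near the tray, but I did not check it with a separate look.

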